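# Close a board joint in a hand press and hold the press shut

### The job

Slide the loose plywood board along the press bed until its end butts flush, and in line, against the end of the board already clamped there. Then flip the press's safety catch fully over by its thumb tab, and only after that pull the handle by its black grip all the way towards the front so that the rubber foot clamps the joint. Finish still holding the handle there against its spring, and leave the other things on the bench where they are.

Things in the scene. Friction and masses are not known exactly. Their poses are not given: they have to be found in the camera images.
- press: Grey hand press fixed to the bench, yaw within 0.2 rad. Origin at bench height; own x to its back (away from the robot at yaw 0), y left, z up. Coordinates called 'press' below are in this frame, in mm. Bed plate: top z=15, x -120 to 120, y -210 to 250. Clamped plywood board: x -75 to -25, y -150 to 0, z 15 to 37, under two steel straps (top z=42).
- head (a point): Middle of the top of the press head, press (0, 0, 190). Head: x -80 to 80, y -22 to 22, z 120 to 190, on a column x 30 to 80. Two bearing blocks of the catch's shaft stand on it up to z=213: x -54 to -42 and 24 to 36, y -21 to -3. Axes as the press.
- seam (a point): Middle of the top edge of the clamped board's free end face, press (-50, 0, 37). Axes as the press. The face looks to press +y, where the loose board comes from.
- panel: Loose plywood board, 150 long (own y), 50 wide (own x), 22 thick, about 0.12 kg, flat on the bed on the +y side of the clamped board, 25 to 60 mm from it and slightly askew. Origin: centre of its underside. It can be pinched across its width near its outer (+y) end, clear of the head, and slid.
- panel_end (a point): Middle of the top edge of the loose board's end that must meet the clamped board (own y=-75, z=22). With the joint closed it coincides with seam.
- catch (a joint): Safety catch, rad: starts at 0 to 0.2 (guarding); 1.4, at its stop, is fully flipped. Flipping swings its thumb tab from upright over to press +y, and its steel blade (85 long, at x 38 to 46, lying to -y in front of a lug on the handle's arm) up to upright. The blade blocks the handle until about 0.5 rad. Friction 0.05 N m: it stays where left.
- catch_shaft (a point): On the catch's turning axis, press (-20, -12, 205), below the thumb tab. The axis (12 mm shaft) lies along press x. Turns with the catch.
- catch_tab (a point): Near the tip of the catch's thumb tab, 45 mm from catch_shaft: mid width, mid thickness. The tab is a steel plate 30 wide (press x -35 to -5), 8 thick, upright when guarding, its tip 47 above the axis. Closed fingers low on its -y side can push it over to press +y.
- handle (a joint): Press handle, rad: 0 at rest, 1.1 at its front stop. Turns about a shaft along press y at x=30, z=140; the grip, 140 mm from it, leans 0.5 rad to the back of upright at 0 and 0.6 rad to the front (-x) at 1.1. A spring drives it back: about 3 N at the grip at first, 9 N at the end, so it must be held. It lowers the foot 36 mm per rad.
- grip: Round black bar at the handle's end, 22 in diameter, 120 long along press y (y -82 to -203), free at its -y end; a 14 mm steel arm joins it near y=-80. Origin: mid length, on its axis, press (97, -142, 263) at rest. Axes as the press at rest. A sleeve that turns easily (1.5 rad either way) on the handle. Can be pinched from above.
- foot: Sprung rubber foot, 40 by 40 mm, under the press head over the joint. Origin: middle of its underside, 28 mm above the boards at rest; it meets them at handle 0.78 rad, then presses with 0.8 N/mm.
- tape: Bystander, leave alone: cardboard ring 72 diameter, 22 high, on the bed's back left. Origin: centre of underside.
- jar: Bystander: small glass jar, 42 diameter, 55 high, on the bed's back right, below the handle. Origin: centre of underside.
- hammer: Bystander: hammer lying on the bench left of the press. Origin: on its underside, along the shaft.
- brush: Bystander: brush lying on the bench in front of the press. Origin: on its underside.
- offcut: Bystander: square plywood offcut 60 by 60 by 22, on the bench behind the press. Origin: centre of underside.
- can: Bystander: can, 68 diameter, 90 high, behind the press. Origin: centre of underside.
- carton: Bystander: open carton 160 by 120 by 70, on the bench right of the press. Origin: centre of underside.
There are look-alikes about, which are no part of the job. Of the things like the panel, leave any that is green; of the rest the smaller one is meant.

How it is judged (in metres and radians):
On the way, in this order (a step that is already met when the one before it is completed fails the run):
1. the loose board is butted flush and in line against the clamped board, catch still guarding (y of panel_end in the frame of seam between -0.003 and 0.0025 m and x of panel_end in the frame of seam between -0.006 and 0.006 m and angle between the y axis of panel and the y axis of press, either way round below 0.05 rad and angle between panel's own z axis and vertical below 0.04 rad and z of panel_end in the frame of seam between -0.003 and 0.003 m and value of joint catch below 0.6 rad), for 0.2 s.
2. the safety catch is flipped over, handle still at rest (value of joint catch above 1 rad and value of joint handle below 0.3 rad), for 0.2 s.
3. the handle is pulled to the front and the foot presses on the joint (value of joint handle above 0.95 rad and contact force between foot and panel above 2 N and contact force between any of the fingers, the arm and grip above 2 N), for 0.2 s.
At the end, for the whole second after the job is handed in: The robot itself holds the handle (2 N or more on the grip) at 0.95 rad or more; foot presses the loose board with 2 N or more; catch beyond 1.0 rad; loose board flat and still, its end within 2.5 mm of the clamped one, sideways within 6 mm, in line within 0.05 rad (all of step 3 and y of panel_end in the frame of seam between -0.003 and 0.0025 m and x of panel_end in the frame of seam between -0.006 and 0.006 m and angle between the y axis of panel and the y axis of press, either way round below 0.05 rad and angle between panel's own z axis and vertical below 0.04 rad and z of panel_end in the frame of seam between -0.003 and 0.003 m and value of joint catch above 1 rad and linear speed of panel below 0.02 m/s); the arm keeps its last pose, push and grip.
It fails at once if the handle is forced while the catch still guards it (value of joint handle above 0.25 rad and value of joint catch below 0.4 rad).
It fails at once if another thing on the bench is shifted by more than 3 cm (distance of any of tape, jar, hammer, brush, offcut, can, carton from where it was at the start of the episode above 0.03 m).
It also fails if it takes over 58 s, if anything falls off the work surface, if the arm or the gripper's body presses on something with over 40 N, if the wrist force passes 120 N, or if a joint passes its speed limit or range.

### The arm

A 6-joint arm with a two-finger parallel gripper is mounted at the origin on the work surface. World frame = base frame: x ahead of the robot, y to its left, z up, the work surface at z = 0. Lengths are in mm, angles in rad, forces in N, time in s.
With the tool pointing down it reaches from about 300 to 850 mm from the base axis. Payload 5.4 kg.
Tool frame: the origin (TCP) lies at the very end of the fingers, on their centre line; the grasp point (between the pads) lies 19 mm behind it (r.pinch_z is the distance from the TCP to the grasp point, in mm); x points along the fingers, y is the direction in which the jaws open and shut, and the axes are right-handed (so a half turn about x gives the same grasp; the last joint's range is limited). The gripper opens to 85 mm and grips with 20 to 120 N. Pads are 22 mm wide; open, the fingers measure 114 mm over their backs; the gripper's body (76 mm by 85 mm) begins 54 mm behind the grasp point. The pads swing forward as they close: fully open they stand 13 mm farther back than shut.
Start: joints at [-1.487, 0.158, 1.597, -0, 1.386, -0.21], TCP at [166.491, -550.352, 231.299] pointing down, gripper open.
Joint ranges: [-2.91, 2.91], [-0.94, 2.29], [0.18, 2.7], [-1.29, 4.43], [0.17, 2.64], [-3, 3]. Speed limits (rad/s): [2.57, 2.57, 3.14, 3.14, 3.14, 3.14].

### API

Orientations are given as a unit quaternion [w, x, y, z].
In Python, from bench import r, cams gives the robot as it stands. The module is installed in compiled form; this text tells all that it offers.
- The arm moves only by the tool apply_moves, never from a script. Its argument "increments" is text: rows parted by semicolons, each of 5 numbers parted by spaces: the opening, from -1 (shut) to 1 (fully open), so that 0 is half open, then the shift along the tool's x, y, z in cm, then the turn about the tool's x in rad. In form: jaw dx dy dz yaw; .... A call has 1 to 8 rows; each row shifts and turns the pose as measured when the row begins, along the tool's axes as they then stand; what a row does not reach is not made up. A row lasts 1/8 s, in which the tool goes at most 62.5 mm and 10.7 degrees, less where a joint would pass 70% of its speed; a pose out of reach is approached as far as the arm can. A call with a gripper value outside its range is refused whole. The fingers move at their own pace and stop on an object; "grip_force" is the grip in N (left out, the last holds). Time passes only in rows, so rows that do not move let the fingers close. It gives the time, the measured TCP pose, the force and the opening at its end, in the units of the state.
- r.read_state(): the state, without advancing time (a new reading comes with each control period).
- cams.grab_frame(name): name is "scene" or "top"; returns the picture (480x640x3 uint8, red, green, blue); there is no depth.
- cams.camera_info(name): a dict with "fovy" (degrees; the focal length in pixels is half the picture's height over the tangent of half this angle, whatever the lens; pixels are square), "cx", "cy" (the principal point, pixels), "pose" (4x4, takes a point from camera to world coordinates). Camera axes: x right, y up, looking along -z (the intrinsics and any distortion apply to the point x, -y, -z); pixel columns grow to the right and rows downward; lengths in mm; the calibration is good to about 2 mm. A picture is of the moment at which its call begins. camera_info takes no time and is no camera call.
- r.finish_job(): hands the job in, once; it reports no verdict.
The state is a dict: "time": time; "joint_pos": joint angles; "joint_vel": joint speeds; "tau": joint torques, N m; "tcp_pos": TCP position; "ee_rot": TCP orientation; "force": force on the tool from outside, world axes, zero at the start; "moment": the same for the moment, N m; "gripper_width": opening from 0.0 (shut) to 1.0 (fully open).
Only numpy, scipy, OpenCV 4.12 (cv2) and the standard library are available. Lean on these libraries where they do the work, as an engineer would, in place of code of your own. Each camera call takes 0.05 s, during which the arm holds its last target.

## Working session

There is one attempt and no reset: what is moved stays moved. The work goes in short steps, Python scripts to look and compute and a tool call to move; the robot and the scene stay as the last step left them, time stands still between calls to the robot, and variables do not carry over. Pictures are saved under pics/ and viewed, and the job is handed in when it is done.

Besides the shell and the picture viewer there is one more tool, called after "Call:" as name(argument=value, ...) on one line, values as JSON. apply_moves: Moves the arm, as the interface text tells. Its arguments: {"type":"object","properties":{"increments":{"type":"string"},"grip_force":{"type":"number"}},"required":["increments"]}

```bash
mkdir -p pics; python3 - <<'E'
from bench import r,cams
import cv2,numpy as np
print(r.read_state())
for n in ("scene","top"):
    f=cams.grab_frame(n); cv2.imwrite(f"pics/{n}0.png",f[:,:,::-1])
    i=cams.camera_info(n); print(n,i)
E
```

```text
{'time': 0.0, 'joint_pos': array([-1.48707039e+00,  1.59054803e-01,  1.59822823e+00,  1.41654028e-05,
        1.38621079e+00, -2.10080521e-01]), 'joint_vel': array([-9.35640617e-04, -1.23187833e-03, -6.67244190e-04, -2.34228737e-05,
       -6.59614406e-04, -1.82010980e-03]), 'tau': array([ 2.05797856e-03, -3.96003807e+01, -3.31427193e+01, -4.40217377e-06,
        8.31608690e-03,  2.80143661e-05]), 'tcp_pos': array([ 166.46198268, -549.75053161,  230.31567818]), 'ee_rot': array([ 0.10283158,  0.69953778,  0.1041726 , -0.69944308]), 'force': array([ 0.30693882, -0.28129143, -0.93708769]), 'moment': array([ 0.02522042,  0.01251983, -0.01696312]), 'gripper_width': 0.9992376544079384}
scene {'fovy': 54.44484186878011, 'cx': 323.74673951794284, 'cy': 236.04179595401413, 'pose': array([[ 5.53682734e-01, -6.52322763e-01,  5.17600659e-01,
         9.57314761e+02],
       [ 8.32646914e-01,  4.25030812e-01, -3.55032289e-01,
        -3.11510992e+02],
       [ 1.15994150e-02,  6.27553840e-01,  7.78486757e-01,
         8.85356230e+02],
       [ 0.00000000e+00,  0.00000000e+00,  0.00000000e+00,
         1.00000000e+00]])}
top {'fovy': 46.21448488301835, 'cx': 318.3812369043429, 'cy': 229.4011790604079, 'pose': array([[-2.77005726e-02,  9.92488482e-01, -1.19160783e-01,
         2.92098682e+02],
       [-9.99616265e-01, -2.75017239e-02,  3.31315965e-03,
         4.32395567e+00],
       [ 1.11458317e-05,  1.19206833e-01,  9.92869443e-01,
         1.67192611e+03],
       [ 0.00000000e+00,  0.00000000e+00,  0.00000000e+00,
         1.00000000e+00]])}
```

View pics/scene0.png

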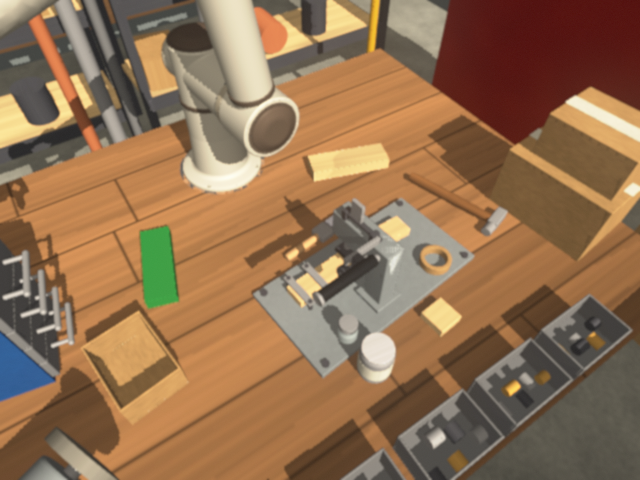

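View pics/top0.png

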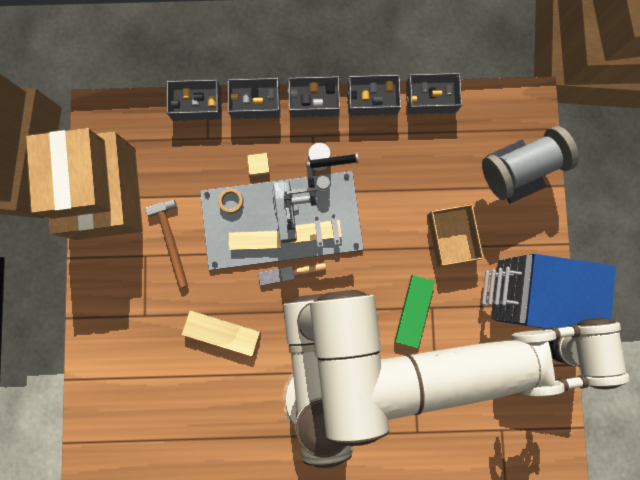

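```bash
cat > h.py <<'E'
import numpy as np,cv2
from bench import r,cams
def K(i):
    f=240/np.tan(np.radians(i['fovy'])/2); return f
def ray(n,u,v):
    i=cams.camera_info(n); f=K(i); d=np.array([(u-i['cx'])/f,-(v-i['cy'])/f,-1.]); P=np.array(i['pose'])
    return P[:3,3],P[:3,:3]@d
def onz(n,u,v,z):
    o,d=ray(n,u,v); return o+d*(z-o[2])/d[2]
def proj(n,p):
    i=cams.camera_info(n); f=K(i); P=np.array(i['pose']); q=P[:3,:3].T@(np.asarray(p,float)-P[:3,3])
    return np.array([i['cx']+f*q[0]/-q[2], i['cy']-f*q[1]/-q[2]])
def crop(n,f,x0,y0,x1,y1,s,out):
    cv2.imwrite(out,cv2.resize(f[y0:y1,x0:x1,::-1],None,fx=s,fy=s,interpolation=cv2.INTER_CUBIC))
E
python3 - <<'E'
from h import *
t=cv2.imread('pics/top0.png')[:,:,::-1];s=cv2.imread('pics/scene0.png')[:,:,::-1]
crop('t',t,190,130,390,280,4,'pics/tc0.png'); crop('s',s,240,180,480,380,3.3,'pics/sc0.png')
for c in [(202,190),(352,173),(362,250),(209,270)]: print(onz('top',*c,15))
for c in [(253,292),(325,375),(472,255),(405,199)]: print(onz('scene',*c,15))
E
```

```text
[619.29577796 343.59530587  15.        ]
[ 658.68948947 -106.8520942    15.        ]
[ 426.12698581 -128.30558322   15.        ]
[379.63885176 323.74103075  15.        ]
[ 424.91689309 -130.63775964   15.        ]
[ 667.16925542 -103.54039933   15.        ]
[614.5798645  343.56823116  15.        ]
[390.80903516 327.85610597  15.        ]
```

View pics/tc0.png

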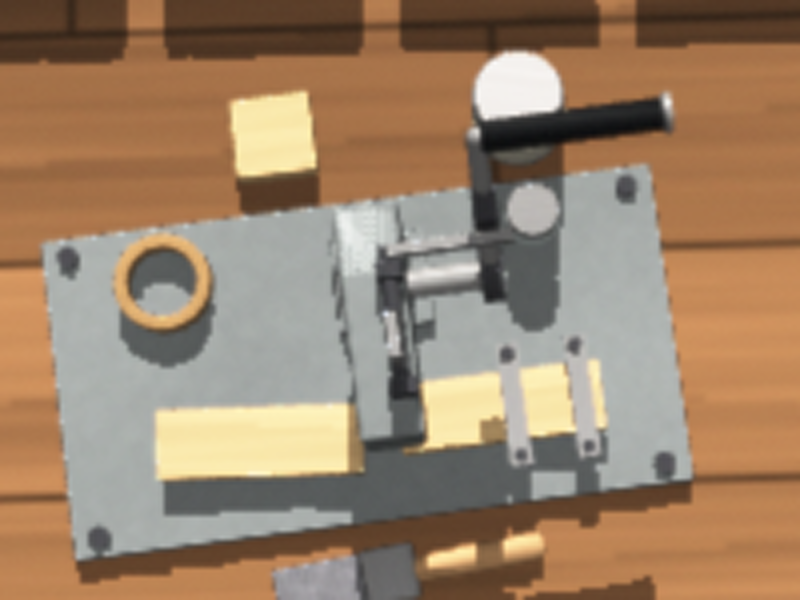

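View pics/sc0.png

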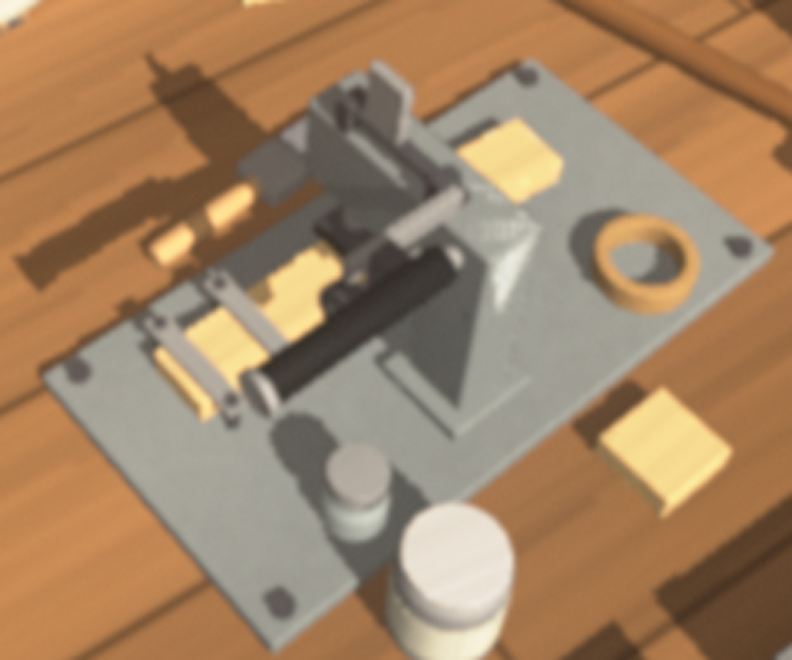

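```bash
cat >> h.py <<'E'
def edge_line(img,a,b,n=60,w=6,lo=.08,hi=.92):
    """sub-pixel saturation edge along segment a-b; robust line"""
    sat=cv2.cvtColor(np.ascontiguousarray(img),cv2.COLOR_RGB2HSV)[:,:,1].astype(np.float32)
    a=np.array(a,float);b=np.array(b,float);d=(b-a)/np.linalg.norm(b-a);nn=np.array([-d[1],d[0]])
    o=np.arange(-w,w+.01,.25);pts=[]
    for t in np.linspace(lo,hi,n):
        p=a+(b-a)*t; q=p+o[:,None]*nn
        v=cv2.remap(sat,q[:,0].astype(np.float32)[None],q[:,1].astype(np.float32)[None],cv2.INTER_LINEAR)[0]
        g=np.abs(np.convolve(v,np.r_[np.ones(4),-np.ones(4)],'valid'));k=g.argmax()
        if g[k]>120: pts.append(p+nn*(o[k]+.875))
    pts=np.array(pts,np.float32)
    l=cv2.fitLine(pts,cv2.DIST_HUBER,0,.01,.01).ravel()
    n2=np.array([-l[1],l[0]]);res=(pts-l[2:])@n2
    keep=np.abs(res)<1
    l=cv2.fitLine(pts[keep],cv2.DIST_HUBER,0,.01,.01).ravel()
    return l,keep.sum(),np.std(res[keep])
def isect(l,m):
    A=np.array([[l[0],-m[0]],[l[1],-m[1]]]);t=np.linalg.solve(A,m[2:]-l[2:]);return l[2:]+t[0]*l[:2]
def quad(img,cs,**k):
    L=[edge_line(img,cs[i],cs[(i+1)%4],**k) for i in range(4)]
    print([(int(x[1]),round(float(x[2]),2)) for x in L])
    return np.array([isect(L[i-1][0],L[i][0]) for i in range(4)])
def rigid(src,dst):
    c1=src.mean(0);c2=dst.mean(0);H=(src-c1).T@(dst-c2)
    th=np.arctan2(H[0,1]-H[1,0],H[0,0]+H[1,1]);R=np.array([[np.cos(th),-np.sin(th)],[np.sin(th),np.cos(th)]])
    return th,c2-R@c1,R
E
python3 - <<'E'
from h import *
t=cv2.imread('pics/top0.png')[:,:,::-1];s=cv2.imread('pics/scene0.png')[:,:,::-1]
# order: back-left, back-right, front-right, front-left
S=np.array([[120,250],[120,-210],[-120,-210],[-120,250.]])
for n,im,c in (('top',t,[(201,190.7),(352,171.2),(362.7,250),(210,269)]),('scene',s,[(472,255),(325,375),(253,292),(402,199)])):
    q=quad(im,c); W=np.array([onz(n,*p,15)[:2] for p in q]); th,T,R=rigid(S,W)
    print(n,q.round(1).tolist());print(th,T,((S@R.T+T)-W).round(1).tolist(),np.linalg.norm(W-np.roll(W,-1,0),axis=1))
E
```

```text
[(57, 0.2), (60, 0.17), (60, 0.17), (60, 0.14)]
top [[199.60000610351562, 190.0], [351.8999938964844, 170.3000030517578], [363.1000061035156, 249.6999969482422], [208.39999389648438, 270.20001220703125]]
0.10374520501216011 [525.1960433  89.6137066] [[-0.8, 0.0], [-0.6, -0.1], [0.6, -0.1], [0.9, 0.2]] [459.82254671 241.11696035 459.71122607 241.70124505]
[(49, 0.15), (60, 0.13), (45, 0.38), (60, 0.13)]
scene [[475.70001220703125, 256.1000061035156], [322.70001220703125, 377.8999938964844], [251.5, 293.8999938964844], [400.20001220703125, 196.5]]
0.1061168326585984 [526.08856094  86.46551702] [[-2.6, -0.8], [-2.0, 0.8], [1.5, 0.6], [3.1, -0.7]] [461.53386061 243.45151642 461.47461485 245.67151245]
```

```bash
cat >> h.py <<'E'
TH=0.1045;T0=np.array([525.5,88.6])
R0=np.array([[np.cos(TH),-np.sin(TH)],[np.sin(TH),np.cos(TH)]])
def w2p(p): return R0.T@(np.asarray(p)[:2]-T0)
def p2w(p): return np.r_[R0@np.asarray(p[:2],float)+T0,list(p[2:])]
E
python3 - <<'E'
from h import *
t=cv2.imread('pics/top0.png')[:,:,::-1];s=cv2.imread('pics/scene0.png')[:,:,::-1]
def cr(p,s,x,y): return (p[0]/s+x,p[1]/s+y)
# top
bl,br,fr,fl=[cr(p,4,190,130) for p in [(157,410),(350,404),(362,471),(158,480)]]
L=[edge_line(t,fl,bl,w=4),edge_line(t,bl,br,w=4,hi=.85),edge_line(t,fr,fl,w=4,lo=.12)]
print([(l[1],l[2]) for l in L])
A=isect(L[0][0],L[1][0]);B=isect(L[0][0],L[2][0])
Aw,Bw=onz('top',*A,37),onz('top',*B,37)
print(A,B,Aw,Bw,'w',np.linalg.norm(Aw-Bw),'press',w2p(Aw),w2p(Bw))
for l in L[1:]:
    l=l[0];p=w2p(onz('top',*(l[2:]-l[:2]*20),37));q=w2p(onz('top',*(l[2:]+l[:2]*20),37));print('dir',np.arctan2(-(q-p)[0],(q-p)[1]))
# scene outer end
for n,p in (('BL',(562,163)),('FL',(515,120)),('FRhead',(458,150)),('bottom BR',(522,202))):
    u=cr(p,3.3,240,180);print(n,w2p(onz('scene',*u,37)))
for p in [(-75,0,37),(-25,0,37),(-75,-150,37),(-25,-150,37)]:
  print(p,(proj('top',p2w(p))-[190,130])*4)
E
```

```text
[(np.int64(45), np.float32(4.732464e-06)), (np.int64(54), np.float32(0.11537556)), (np.int64(60), np.float32(0.16152376))]
[228.36281 231.65211] [228.62645 250.10762] [488.98176224 262.3563679   37.        ] [434.80097953 262.05557499  37.        ] w 54.181617652509715 press [-18.19451399 176.61771354] [-72.11110766 181.97015404]
dir 3.040693056516657
dir 3.0455241695597826
BL [-19.18993236 172.79625365]
FL [-69.60210046 175.79803566]
FRhead [-75.16397751 123.18064855]
bottom BR [-12.13398838 124.9393636 ]
(-75, 0, 37) [402.75114686 451.56514806]
(-25, 0, 37) [394.14929332 384.18205211]
(-75, -150, 37) [606.36475807 424.62557525]
(-25, -150, 37) [597.04619857 357.43524504]
```

```bash
cat >> h.py <<'E'
from scipy.spatial.transform import Rotation as Ro
def tool():
    s=r.read_state();q=s['ee_rot'];return s,Ro.from_quat([q[1],q[2],q[3],q[0]]).as_matrix()
def plan(target,yaw=None):
    """target TCP world; yaw = wanted angle of tool y axis in world (mod pi). prints shift in tool axes cm"""
    s,M=tool();d=np.asarray(target)-s['tcp_pos'];print('t',round(s['time'],2),'tcp',s['tcp_pos'].round(1),'q',s['joint_pos'].round(2),'F',s['force'].round(1),'w',round(s['gripper_width'],3))
    ty=np.arctan2(M[1,1],M[0,1]);print('toolx',M[:,0].round(3),'tooly',M[:,1].round(3),'yaw_y',round(ty,3))
    print('shift cm',(M.T@d/10).round(2))
    if yaw is not None:
        e=(yaw-ty+np.pi/2)%np.pi-np.pi/2
        print('turn about tool x (rad):',round(e*np.sign(M[2,0]),3))
E
python3 - <<'E'
from h import *
out=(onz('scene',*(562/3.3+240,163/3.3+180),37)+onz('scene',*(515/3.3+240,120/3.3+180),37))/2
print(out, 'target',)
plan([462,232,300],0.005)
t=onz('top',190+162/4,130+282/4,37);print('tape',t,w2p(t))
E
```

```text
[463.16525149 257.31538174  37.        ] target
t 0.1 tcp [ 166.4 -549.8  230.4] q [-1.49  0.16  1.6   0.    1.39 -0.21] F [-0.5 -0.1  0.1] w 1.0
toolx [-0.     0.002 -1.   ] tooly [ 0.29  -0.957 -0.002] yaw_y -1.277
shift cm [ -6.83 -66.29 -50.93]
turn about tool x (rad): -1.282
tape [581.20035954 255.26604522  37.        ] [ 72.78142537 159.94675615]
```

Call:
apply_moves(increments="1 -4 0 0 0;1 -3 -4 -3 0;1 0 -4.4 -3.4 0;1 0 -4.4 -3.4 0;1 0 -4.4 -3.4 0;1 0 -4.4 -3.4 0;1 0 -4.4 -3.4 0;1 0 -4.4 -3.4 0")

```text
time: 1.1
tcp_pos: [304.5, -181.7, 300.7]
ee_rot: [0.098, 0.701, 0.104, -0.699]
force: [1.5, -0.9, -0.7]
gripper_width: 0.997
```

Call:
apply_moves(increments="1 0 -4.4 -3.4 0;1 0 -4.4 -3.4 0;1 0 -4.4 -3.4 0;1 0 -4.4 -3.4 0;1 0 -4.4 -3.4 0;1 0 -4.4 -3.4 0;1 0 -4.4 -3.4 0;1 0 -4.4 -3.4 0")

```text
time: 2.1
tcp_pos: [467.7, 248.3, 302.5]
ee_rot: [0.099, 0.701, 0.103, -0.699]
force: [0.5, -0.6, 0.1]
gripper_width: 0.999
```

Call:
apply_moves(increments="1 0 0 0 -0.18;1 0 0 0 -0.18;1 0 0 0 -0.18;1 0 0 0 -0.18;1 0 0 0 -0.18;1 0 0 0 -0.18;1 0 0 0 -0.18;1 0 0 0 0")

```text
time: 3.1
tcp_pos: [465.3, 252.1, 296.1]
ee_rot: [0.502, 0.494, 0.508, -0.496]
force: [0.2, 0.7, -0.3]
gripper_width: 1.003
```

```bash
python3 -c "
from h import *
plan([462,232,200],0.005)
f=cams.grab_frame('top');cv2.imwrite('pics/top1.png',f[:,:,::-1])"
```

```text
t 3.1 tcp [465.3 252.1 296.1] q [0.26 0.01 1.63 0.01 1.51 0.24] F [ 0.2  0.7 -0.3] w 1.003
toolx [-0.009  0.004 -1.   ] tooly [ 1.     0.021 -0.009] yaw_y 0.021
shift cm [ 9.6  -0.29  2.04]
turn about tool x (rad): 0.016
```

Call:
apply_moves(increments="0.5 3 -0.1 1 0.016;0.5 5 -0.1 1 0;0.5 5 0 0 0;0.5 5 0 0 0;0.5 4 0 0 0;0.5 2 0 0 0;0.5 0 0 0 0")

```text
time: 4.03
tcp_pos: [462.1, 232.6, 49.7]
ee_rot: [-0.492, -0.505, -0.498, 0.506]
force: [0.4, -0.1, 0.4]
gripper_width: 0.752
```

```bash
python3 -c "
from h import *
plan([462,232,19],0.005)
f=cams.grab_frame('top');crop('t',f,190,130,390,280,4,'pics/tc2.png')
f=cams.grab_frame('scene');crop('s',f,280,100,520,300,3.3,'pics/sc2.png')"
```

```text
t 4.03 tcp [462.1 232.6  49.7] q [0.23 0.24 1.9  0.01 1.01 0.25] F [ 0.4 -0.1  0.4] w 0.752
toolx [-0.007  0.004 -1.   ] tooly [ 1.    -0.021 -0.007] yaw_y -0.021
shift cm [3.07 0.01 0.07]
turn about tool x (rad): -0.026
```

View pics/tc2.png

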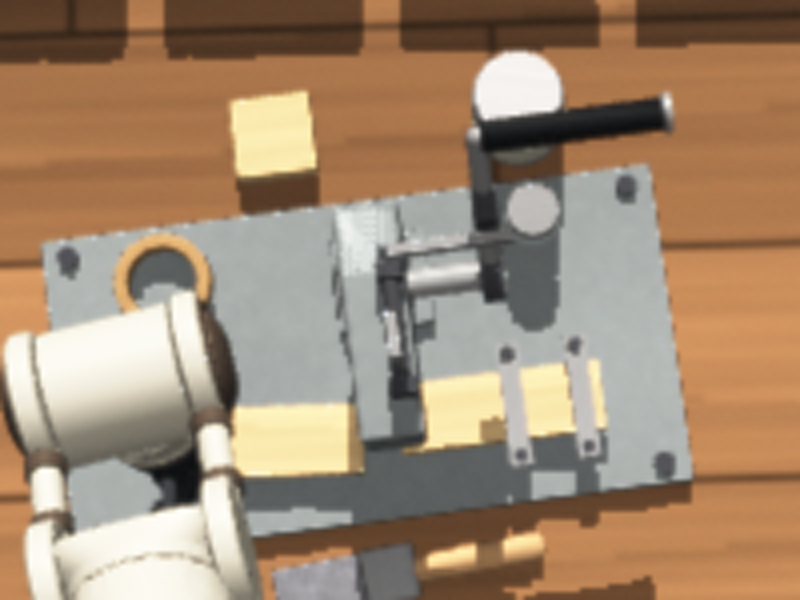

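View pics/sc2.png

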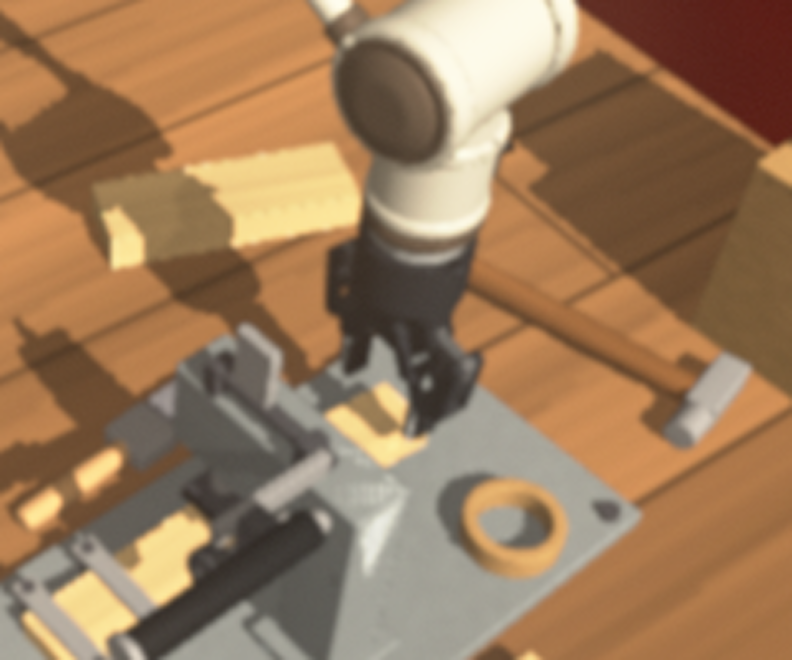

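Call:
apply_moves(increments="0.5 1.6 0 0 -0.026;0.5 1.4 0 0 0;0.5 0 0 0 0;-1 0 0 0 0;-1 0 0 0 0;-1 0 0 0 0;-1 0 0 0 0", grip_force=30)

```text
time: 5.0
tcp_pos: [466.4, 234.0, 23.3]
ee_rot: [0.501, 0.501, 0.503, -0.496]
force: [0.7, 0.5, -0.8]
gripper_width: 0.579
```

```bash
python3 -c "
from h import *
plan([462,232,19],0.005);s,_=tool();print(s['moment'])
f=cams.grab_frame('top');crop('t',f,190,130,390,280,4,'pics/tc3.png')"
```

```text
t 5.0 tcp [466.4 234.   23.3] q [0.23 0.29 1.9  0.01 0.95 0.22] F [ 0.7  0.5 -0.8] w 0.579
toolx [ 0.003  0.007 -1.   ] tooly [1.    0.006 0.003] yaw_y 0.006
shift cm [ 0.43 -0.44  0.2 ]
turn about tool x (rad): 0.001
[ 0.03582585 -0.00665227 -0.05185898]
```

View pics/tc3.png

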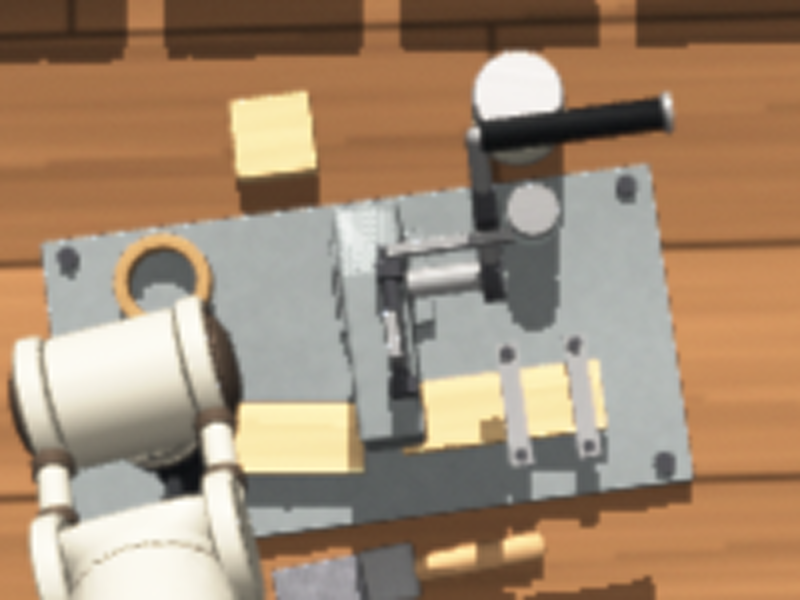

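```bash
python3 -c "
from h import *
plan(p2w([-50,134,22]),TH); s,_=tool(); print(w2p(s['tcp_pos']))"
```

```text
t 5.05 tcp [466.4 234.   23.4] q [0.23 0.29 1.9  0.01 0.95 0.22] F [-0.6 -0.2 -1.2] w 0.581
toolx [ 0.003  0.007 -1.   ] tooly [1.    0.006 0.003] yaw_y 0.006
shift cm [ 0.12 -0.48  1.73]
turn about tool x (rad): -0.098
[-43.58321619 150.73686995]
```

Call:
apply_moves(increments="-1 0 0 0 -0.05;-1 0 0 0 -0.05;-1 0 -0.3 0.8 0;-1 0 -0.2 0.8 0;-1 0 0 0 0")

```text
time: 5.68
tcp_pos: [462.8, 216.2, 23.2]
ee_rot: [0.525, 0.475, 0.527, -0.47]
force: [0.2, -0.7, -0.8]
gripper_width: 0.576
```

```bash
python3 -c "
from h import *
plan(p2w([-50,134,22]),TH); s,_=tool(); print(w2p(s['tcp_pos']))
f=cams.grab_frame('top');crop('t',f,190,130,390,280,4,'pics/tc4.png')
f=cams.grab_frame('scene');crop('s',f,240,160,440,310,4,'pics/sc4.png')"
```

```text
t 5.67 tcp [462.8 216.2  23.2] q [0.2  0.27 1.93 0.01 0.94 0.08] F [ 0.2 -0.7 -0.8] w 0.576
toolx [ 0.003  0.007 -1.   ] tooly [0.994 0.107 0.004] yaw_y 0.108
shift cm [ 0.12 -0.1  -0.06]
turn about tool x (rad): 0.003
[-49.00375993 133.44206293]
```

View pics/tc4.png

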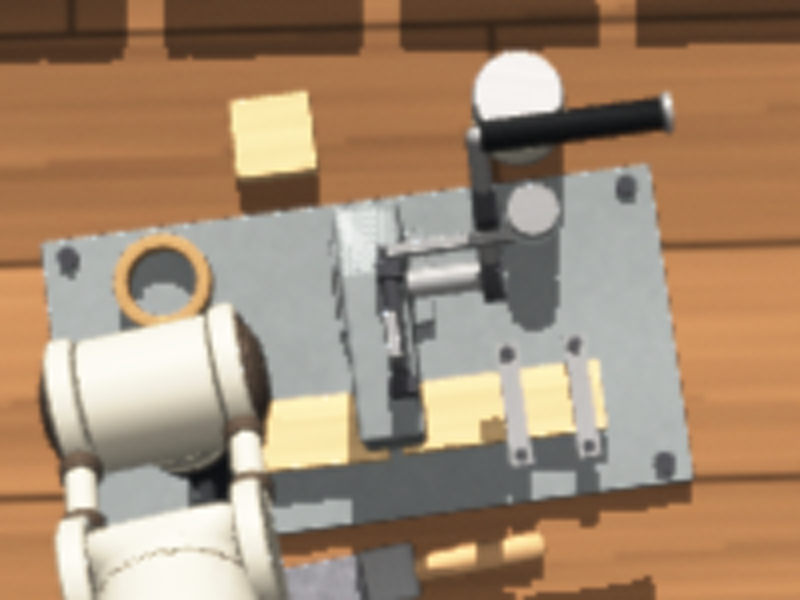

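View pics/sc4.png

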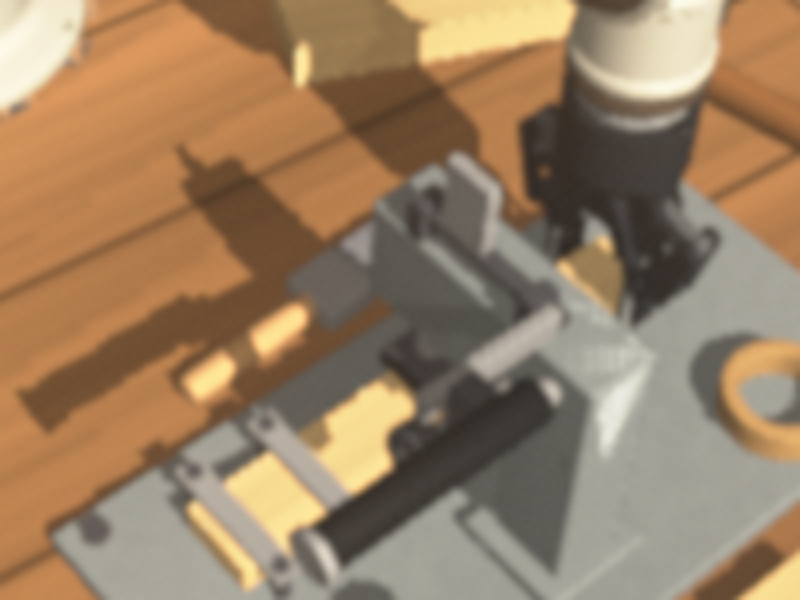

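```bash
cat > al.py <<'E'
from h import *
import sys
def al(f):
    g=lambda p:(p[0]/4+190,p[1]/4+130)
    out={}
    for nm,a,b in (('Pfront',(275,471),(352,463)),('Cfront',(430,449),(500,442)),('Pback',(272,400),(346,394)),('Cback',(428,383),(498,375))):
        l,k,sd=edge_line(f,g(a),g(b),w=3,n=40)
        l=l.copy()
        if l[0]<0:l[:2]*=-1
        P=[w2p(onz('top',*(l[2:]+l[:2]*t),37)) for t in (-9,0,9)]
        d=P[2]-P[0]
        print(nm,k,round(float(sd),2),'mid',P[1].round(1),'ang',round(float(np.arctan2(d[0],-d[1])),3))
if __name__=='__main__':
    f=cams.grab_frame('top'); al(f)
E
python3 al.py
```

```text
Pfront 40 0.2 mid [-78.   66.8] ang -0.031
Cfront 40 0.15 mid [-77.1 -46.7] ang -0.002
Pback 29 0.09 mid [-23.3  68.9] ang -0.051
Cback 36 0.15 mid [-23.6 -50.6] ang 0.012
```

Call:
apply_moves(increments="-1 0 0 0 -0.025;-1 0 0 0.4 0;-1 0 0 0.3 0;-1 0 0 0 0")

```text
time: 6.32
tcp_pos: [463.9, 209.8, 23.1]
ee_rot: [0.532, 0.468, 0.534, -0.462]
force: [0.2, 0.1, -1.0]
gripper_width: 0.576
```

```bash
python3 -c "
from h import *
from al import al
plan(p2w([-50,124,22]),TH); s,_=tool(); print(w2p(s['tcp_pos']))
f=cams.grab_frame('top');crop('t',f,190,130,390,280,4,'pics/tc5.png');al(f)"
```

```text
t 6.33 tcp [463.9 209.8  23.1] q [0.18 0.26 1.93 0.01 0.94 0.04] F [ 0.2  0.1 -1. ] w 0.576
toolx [ 0.003  0.007 -1.   ] tooly [0.991 0.135 0.004] yaw_y 0.135
shift cm [ 0.11 -0.15  0.29]
turn about tool x (rad): 0.031
[-48.61499671 126.96703347]
Pfront 40 0.17 mid [-75.8  61.8] ang -0.021
Cfront 40 0.15 mid [-77.  -46.7] ang 0.004
Pback 35 0.12 mid [-21.3  64.4] ang -0.006
Cback 35 0.14 mid [-23.6 -52. ] ang 0.013
```

Call:
apply_moves(increments="-1 0 -0.15 0.1 0;-1 0 0 0.15 0;-1 0 0 0.15 0;-1 0 0 0 0")

```text
time: 6.88
tcp_pos: [462.8, 206.9, 23.3]
ee_rot: [0.531, 0.469, 0.534, -0.462]
force: [0.6, -0.4, -1.2]
gripper_width: 0.58
```

```bash
python3 -c "
from h import *
from al import al
plan(p2w([-50,124,22]),TH); s,_=tool(); print(w2p(s['tcp_pos']))
f=cams.grab_frame('top');crop('t',f,190,130,390,280,4,'pics/tc5.png');al(f)"
```

```text
t 6.88 tcp [462.8 206.9  23.3] q [0.18 0.26 1.94 0.01 0.94 0.03] F [ 0.6 -0.4 -1.2] w 0.58
toolx [ 0.004  0.01  -1.   ] tooly [0.991 0.135 0.005] yaw_y 0.135
shift cm [0.13 0.   0.02]
turn about tool x (rad): 0.031
[-50.04873066 124.1519596 ]
Pfront 40 0.19 mid [-77.1  62.3] ang -0.004
Cfront 40 0.14 mid [-77.1 -47.1] ang 0.002
Pback 31 0.15 mid [-22.9  59.4] ang 0.003
Cback 36 0.15 mid [-23.6 -50.6] ang 0.012
```

Call:
apply_moves(increments="-1 0 0 0.15 0;-1 0 0 0.15 0;-1 0 0 0 0")

```text
time: 7.3
tcp_pos: [462.9, 206.9, 23.5]
ee_rot: [0.53, 0.47, 0.535, -0.46]
force: [0.9, -0.4, 0.1]
gripper_width: 0.576
```

```bash
python3 -c "
from h import *
plan(p2w([-50,124,22]),TH); s,_=tool(); print(w2p(s['tcp_pos']))"
```

```text
t 7.3 tcp [462.9 206.9  23.5] q [0.17 0.25 1.94 0.02 0.94 0.03] F [ 0.9 -0.4  0.1] w 0.576
toolx [ 0.004  0.016 -1.   ] tooly [0.991 0.134 0.006] yaw_y 0.134
shift cm [ 0.15 -0.01  0.02]
turn about tool x (rad): 0.03
[-49.95647469 124.22709598]
```

Call:
apply_moves(increments="-1 0 0 0.5 0")

```text
time: 7.42
tcp_pos: [462.5, 206.3, 23.6]
ee_rot: [0.526, 0.474, 0.537, -0.459]
force: [-3.5, 35.6, 0.3]
gripper_width: 0.581
```

Call:
apply_moves(increments="-1 0 0 0.8 0")

```text
time: 7.55
tcp_pos: [462.6, 203.4, 23.9]
ee_rot: [0.522, 0.477, 0.539, -0.458]
force: [-3.6, 24.2, 0.7]
gripper_width: 0.58
```

```bash
python3 -c "
from h import *
from al import al
plan(p2w([-50,124,22]),TH); s,_=tool(); print(w2p(s['tcp_pos']))
f=cams.grab_frame('top');crop('t',f,190,130,390,280,4,'pics/tc5.png');al(f)
f=cams.grab_frame('scene');crop('s',f,240,160,440,310,4,'pics/sc5.png')"
```

```text
t 7.55 tcp [462.6 203.4  23.9] q [0.15 0.25 1.95 0.04 0.94 0.  ] F [-3.6 24.2  0.7] w 0.58
toolx [ 0.001  0.036 -0.999] tooly [0.992 0.126 0.006] yaw_y 0.126
shift cm [ 0.2   0.06 -0.32]
turn about tool x (rad): 0.022
[-50.53458756 120.76467158]
Pfront 29 0.2 mid [-77.3  63.1] ang 0.005
Cfront 40 0.14 mid [-77.  -46.7] ang 0.004
Pback 15 0.09 mid [-23.1  50.1] ang 0.014
Cback 35 0.14 mid [-23.6 -52. ] ang 0.013
```

View pics/tc5.png

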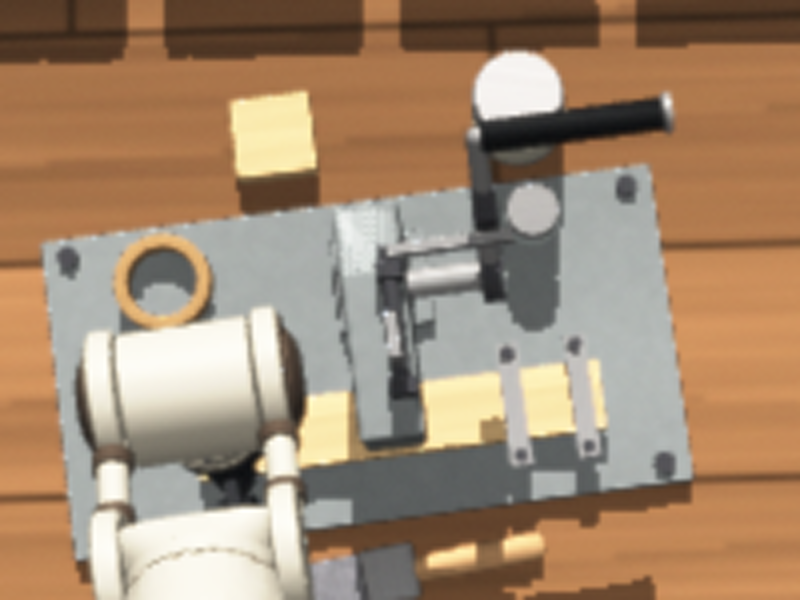

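View pics/sc5.png

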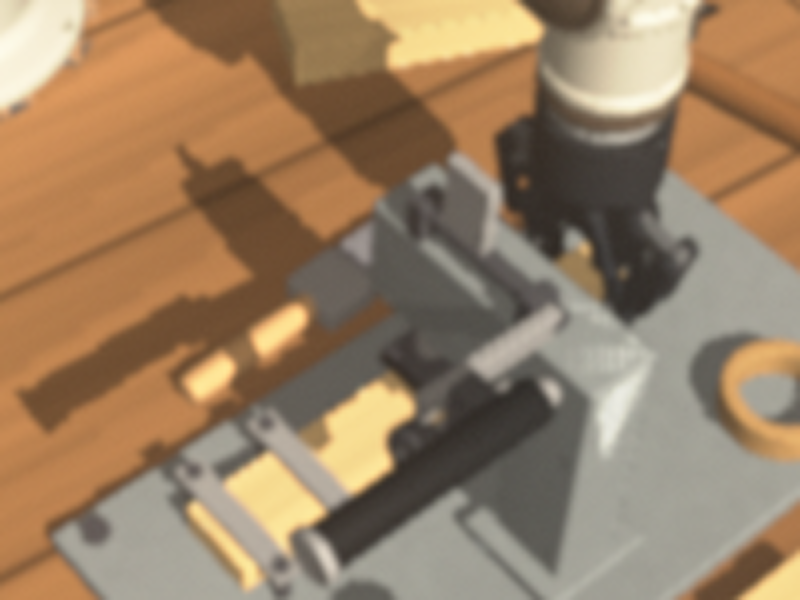

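Call:
apply_moves(increments="-1 0 0 0 0;0.4 0 0 0 0;0.4 0 0 0 0;0.4 0 0 0 0")

```text
time: 8.15
tcp_pos: [462.9, 202.3, 24.1]
ee_rot: [0.523, 0.477, 0.538, -0.458]
force: [0.0, 0.4, 0.4]
gripper_width: 0.702
```

```bash
python3 -c "
from h import *
plan(p2w([-50,150,300]),TH); s,_=tool(); print(w2p(s['tcp_pos']))"
```

```text
t 8.15 tcp [462.9 202.3  24.1] q [0.15 0.24 1.95 0.04 0.94 0.  ] F [0.  0.4 0.4] w 0.702
toolx [ 0.001  0.034 -0.999] tooly [0.992 0.126 0.006] yaw_y 0.126
shift cm [-27.47   0.26  -3.96]
turn about tool x (rad): 0.022
[-50.44638994 119.57499317]
```

Call:
apply_moves(increments="0.4 -2 0 0 0;0.4 -5 0 -0.5 0;0.4 -6 0 -1 0;0.4 -6 0 -1 0;0.4 -6 0 -1 0;0.4 -3 0 0 0;-1 0 0 0 0")

```text
time: 9.02
tcp_pos: [458.0, 226.0, 313.4]
ee_rot: [0.522, 0.477, 0.537, -0.46]
force: [0.8, 0.3, -0.9]
gripper_width: 0.503
```

```bash
python3 -c "
from h import *
plan(p2w([-20,-60,300]),TH); s,_=tool(); print(w2p(s['tcp_pos']))
f=cams.grab_frame('top');crop('t',f,190,130,390,280,4,'pics/tc6.png')
f=cams.grab_frame('scene');crop('s',f,240,160,440,310,4,'pics/sc6.png')"
```

```text
t 9.03 tcp [458.  226.  313.4] q [ 0.2  -0.07  1.67  0.03  1.53  0.08] F [ 0.8  0.3 -0.9] w 0.503
toolx [ 0.     0.032 -0.999] tooly [0.992 0.123 0.004] yaw_y 0.123
shift cm [ 0.7   2.9  20.46]
turn about tool x (rad): 0.018
[-52.77530808 143.72896401]
```

View pics/tc6.png

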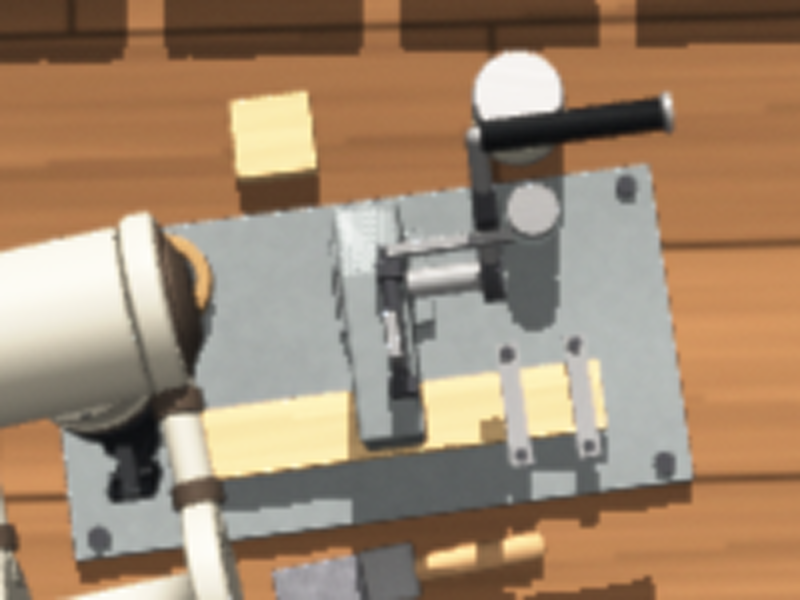

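View pics/sc6.png

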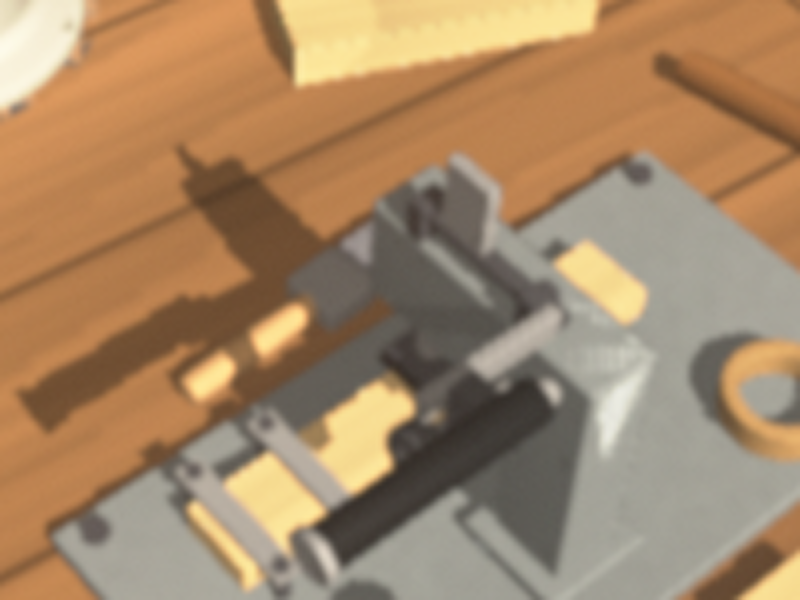

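```bash
python3 -c "
from h import *
t=cv2.imread('pics/tc6.png'); 
for p in [(590,240),(647,292)]: print(w2p(onz('scene',p[0]/4+240,p[1]/4+160,37)))
for p in [(-75,150,37),(-25,150,37)]: print((proj('scene',p2w(p))-[240,160])*4)
f=cams.grab_frame('top')
g=lambda p:(p[0]/4+190,p[1]/4+130)
for nm,a,b in (('Pfront',(225,477),(352,463)),('Cfront',(430,449),(500,442)),('Pback',(215,410),(346,393)),('Cback',(428,383),(498,375))):
    l,k,sd=edge_line(f,g(a),g(b),w=3,n=60); l=l.copy()
    if l[0]<0:l[:2]*=-1
    P=[w2p(onz('top',*(l[2:]+l[:2]*t),37)) for t in (-9,0,9)];d=P[2]-P[0]
    print(nm,k,round(float(sd),2),P[1].round(1),round(float(np.arctan2(d[0],-d[1])),3))
"
```

```text
[-74.35895562 151.44410523]
[-24.2277151  149.08369349]
[587.53592444 240.51778072]
[647.15194067 290.45199207]
Pfront 60 0.18 [-77.6  84.4] 0.015
Cfront 60 0.15 [-77.1 -42.5] 0.01
Pback 48 0.14 [-23.2 101. ] 0.007
Cback 54 0.15 [-23.7 -49. ] 0.016
```

Call:
apply_moves(increments="-1 0 0.6 4 0.018;-1 0 0.6 4 0;-1 0 0.6 4 0;-1 0 0.6 4 0;-1 0 0.6 4 0;-1 0 0 0 0")

```text
time: 9.93
tcp_pos: [502.4, 24.5, 286.3]
ee_rot: [0.509, 0.474, 0.542, -0.472]
force: [-0.6, 0.2, 0.8]
gripper_width: -0.0
```

```bash
python3 -c "
from h import *
plan(p2w([-20,-52,219]),TH); s,_=tool(); print(w2p(s['tcp_pos']))
f=cams.grab_frame('scene');crop('s',f,240,60,480,260,3.3,'pics/sc7.png')"
```

```text
t 9.93 tcp [502.4  24.5 286.3] q [-0.21 -0.04  1.69  0.03  1.52 -0.31] F [-0.6  0.2  0.8] w -0.0
toolx [-0.034  0.033 -0.999] tooly [ 0.994  0.105 -0.03 ] yaw_y 0.105
shift cm [ 6.73  1.16 -0.69]
turn about tool x (rad): 0.0
[-29.624627   -61.35090091]
```

View pics/sc7.png

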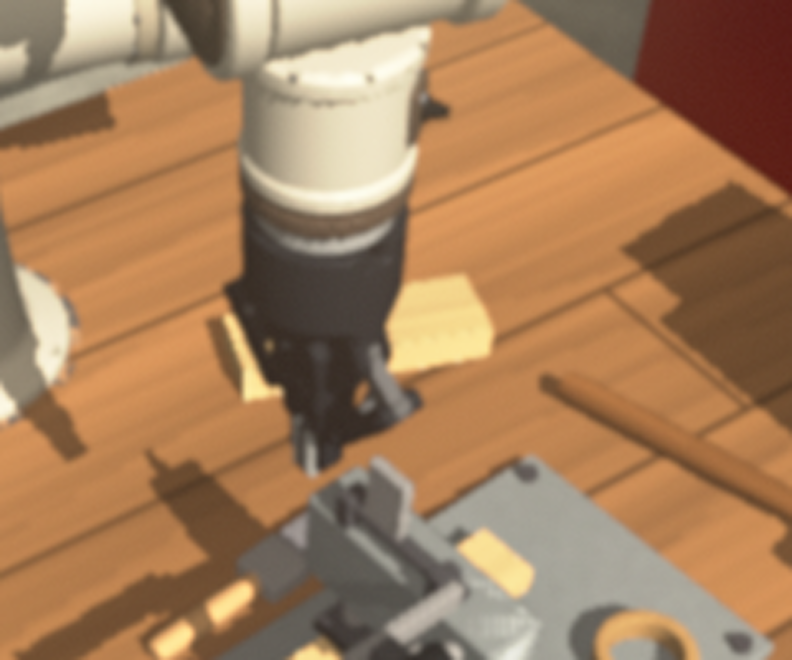

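Call:
apply_moves(increments="-1 0.5 0.6 0 0;-1 2.5 0.5 -0.3 0;-1 2.5 0 -0.3 0;-1 1 0 0 0;-1 0 0 0 0")

```text
time: 10.6
tcp_pos: [509.1, 40.6, 216.4]
ee_rot: [0.509, 0.471, 0.545, -0.471]
force: [0.4, 0.6, -0.3]
gripper_width: -0.001
```

```bash
python3 -c "
from h import *
plan(p2w([-20,-52,219]),TH); s,_=tool(); print(w2p(s['tcp_pos']))
f=cams.grab_frame('scene');crop('s',f,280,130,430,240,5.3,'pics/sc8.png');g=f
for p in [(-20,-12,252),(-35,-12,252),(-5,-12,252)]: print((proj('scene',p2w(p))-[280,130])*5.3)
f=cams.grab_frame('top');crop('t',f,240,130,390,240,5.3,'pics/tc8.png')"
```

```text
t 10.6 tcp [509.1  40.6 216.4] q [-0.17  0.03  1.76  0.03  1.39 -0.29] F [ 0.4  0.6 -0.3] w -0.001
toolx [-0.038  0.035 -0.999] tooly [ 0.993  0.112 -0.034] yaw_y 0.113
shift cm [-0.29  0.12  0.58]
turn about tool x (rad): 0.008
[-21.29226057 -46.06986505]
[417.23601197 388.80262621]
[388.54542267 364.47404489]
[446.4069089  413.53849101]
```

View pics/sc8.png

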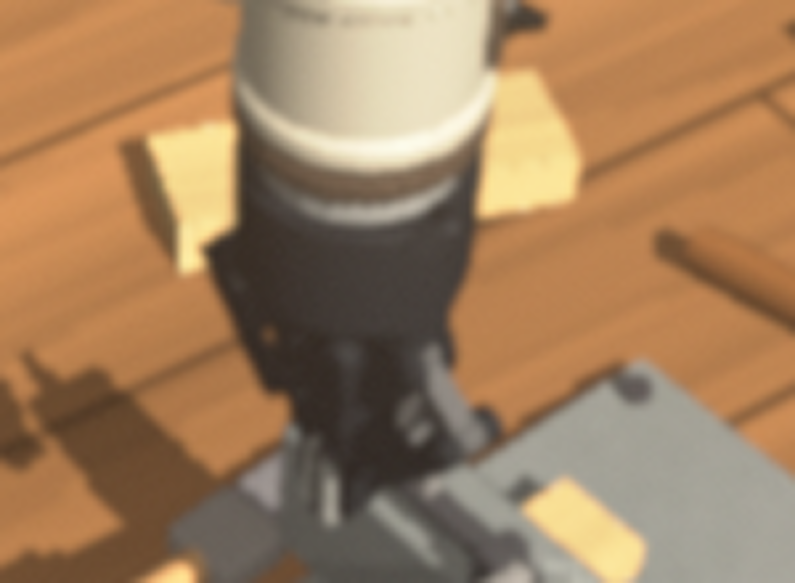

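View pics/tc8.png

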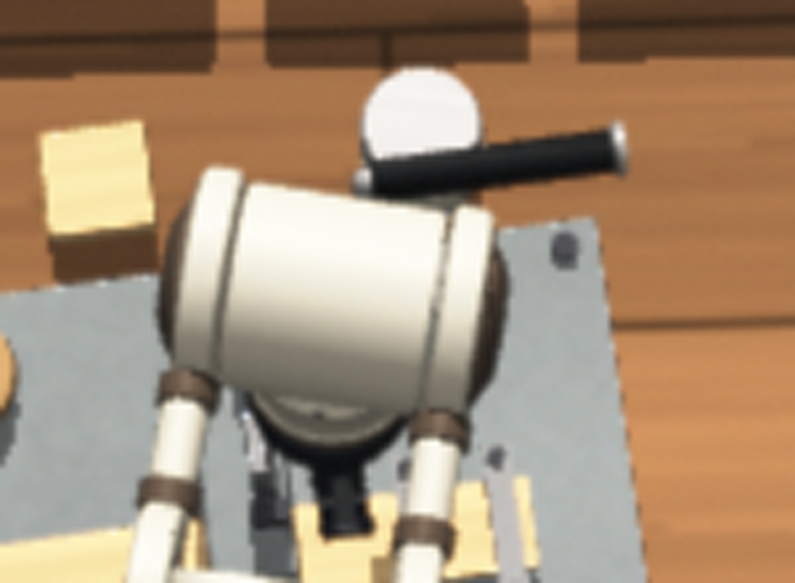

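Call:
apply_moves(increments="-1 -0.1 0.1 -1 0;-1 0 0 -1 0;-1 0 0 -0.8 0;-1 0 0 -0.6 0")

```text
time: 11.2
tcp_pos: [508.5, 74.5, 222.5]
ee_rot: [0.511, 0.472, 0.542, -0.471]
force: [0.3, -3.6, -0.5]
gripper_width: 0.003
```

```bash
python3 -c "
from h import *
plan(p2w([-20,5,218]),TH); s,_=tool(); print(w2p(s['tcp_pos']))"
```

```text
t 11.2 tcp [508.5  74.5 222.5] q [-0.11  0.03  1.76  0.03  1.39 -0.22] F [ 0.3 -3.6 -0.5] w 0.003
toolx [-0.031  0.031 -0.999] tooly [ 0.993  0.111 -0.027] yaw_y 0.111
shift cm [ 0.51 -0.14 -1.71]
turn about tool x (rad): 0.007
[-18.40118125 -12.28832596]
```

Call:
apply_moves(increments="-1 0.2 -0.1 -0.6 0;-1 0.2 0 -0.6 0;-1 0.2 0 -0.6 0;-1 0.2 0 -0.3 0")

```text
time: 11.7
tcp_pos: [505.3, 97.4, 215.8]
ee_rot: [0.512, 0.473, 0.542, -0.47]
force: [-1.3, -1.0, 0.5]
gripper_width: 0.001
```

```bash
python3 -c "
from h import *
plan(p2w([-20,8,214]),TH); s,_=tool(); print(w2p(s['tcp_pos']))
f=cams.grab_frame('scene');crop('s',f,280,130,430,240,5.3,'pics/sc9.png')
f=cams.grab_frame('top');crop('t',f,240,130,390,240,5.3,'pics/tc9.png')"
```

```text
t 11.7 tcp [505.3  97.4 215.8] q [-0.06  0.03  1.76  0.03  1.38 -0.18] F [-1.3 -1.   0.5] w 0.001
toolx [-0.029  0.032 -0.999] tooly [ 0.993  0.111 -0.025] yaw_y 0.111
shift cm [ 0.17 -0.08  0.29]
turn about tool x (rad): 0.007
[-19.17805168  10.85217264]
```

View pics/sc9.png

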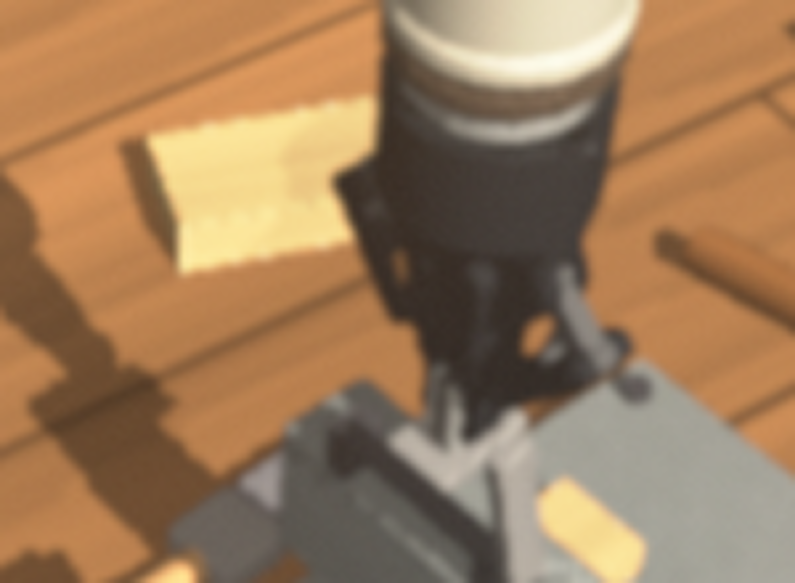

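View pics/tc9.png

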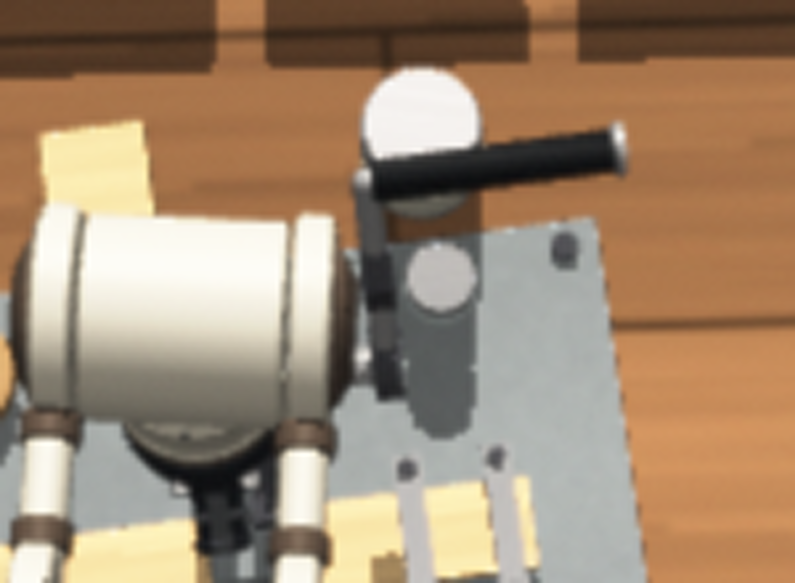

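Call:
apply_moves(increments="-1 0.3 0 0 0;-1 0.3 0 0 0")

```text
time: 12.05
tcp_pos: [505.6, 98.1, 213.3]
ee_rot: [0.512, 0.473, 0.542, -0.469]
force: [-9.8, -2.0, 22.7]
gripper_width: -0.002
```

Call:
apply_moves(increments="-1 -1 0 0 0;-1 -5 0 0 0;-1 -6 0 0 0;-1 -4 0 0 0;-1 0 0 0 0")

```text
time: 12.68
tcp_pos: [509.2, 93.1, 376.7]
ee_rot: [0.51, 0.473, 0.543, -0.469]
force: [0.3, 0.1, -0.3]
gripper_width: 0.001
```

```bash
python3 -c "
from h import *
plan(p2w([97,-142,400]),TH+np.pi/2); s,_=tool(); print(w2p(s['tcp_pos']))
f=cams.grab_frame('scene');crop('s',f,280,130,430,240,5.3,'pics/sc10.png');cv2.imwrite('pics/sf10.png',f[:,:,::-1])
for p in [(-20,32,213)]: print((proj('scene',p2w(p))-[280,130])*5.3)
for p in [(97,-82,263),(97,-203,263)]: print((proj('scene',p2w(p))-[280,130])*5.3,(proj('top',p2w(p))-[240,130])*5.3)
"
```

```text
t 12.68 tcp [509.2  93.1 376.7] q [-0.07 -0.03  1.51  0.03  1.69 -0.18] F [ 0.3  0.1 -0.3] w 0.001
toolx [-0.031  0.035 -0.999] tooly [ 0.993  0.112 -0.027] yaw_y 0.112
shift cm [-3.2  11.09 14.79]
turn about tool x (rad): -1.563
[-15.70654915   6.19514058]
[498.135213   405.79142236]
[506.34617543 683.00620547] [369.37947502 179.70397628]
[205.45954028 894.89750888] [617.56725583 147.40203594]
```

View pics/sc10.png

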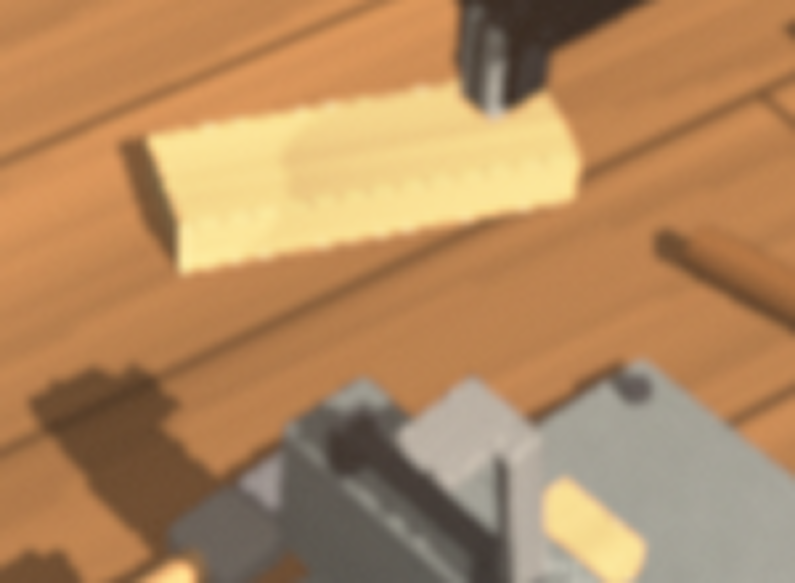

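Call:
apply_moves(increments="0.5 0 2.8 3.8 0;0.5 0 2.8 3.8 0;0.5 0 2.8 3.8 0;0.5 0 2.5 3 0;0.5 0 0 0 0")

```text
time: 13.35
tcp_pos: [632.8, -39.6, 352.7]
ee_rot: [0.504, 0.47, 0.551, -0.472]
force: [-0.5, 0.5, 0.7]
gripper_width: 0.753
```

```bash
python3 -c "
from h import *
plan(p2w([97,-142,243]),TH); s,_=tool(); print(w2p(s['tcp_pos']))"
```

```text
t 13.35 tcp [632.8 -39.6 352.7] q [-0.27  0.31  1.18  0.03  1.71 -0.38] F [-0.5  0.5  0.7] w 0.753
toolx [-0.051  0.042 -0.998] tooly [ 0.992  0.114 -0.046] yaw_y 0.114
shift cm [10.91  0.87  0.86]
turn about tool x (rad): 0.01
[  93.34365264 -138.67197557]
```

Call:
apply_moves(increments="0.5 2 0.5 0.4 0.01;0.5 3 0.3 0.3 0;0.5 2 0 0 0;0.5 0 0 0 0")

```text
time: 13.85
tcp_pos: [634.1, -38.9, 272.6]
ee_rot: [0.498, 0.47, 0.552, -0.475]
force: [-0.0, -0.2, -0.3]
gripper_width: 0.747
```

```bash
python3 -c "
from h import *
plan(p2w([97,-142,243]),TH); s,_=tool(); print(w2p(s['tcp_pos']))
f=cams.grab_frame('scene');crop('s',f,260,130,410,280,4,'pics/sc11.png')
f=cams.grab_frame('top');crop('t',f,240,90,390,200,5.3,'pics/tc11.png')"
```

```text
t 13.85 tcp [634.1 -38.9 272.6] q [-0.26  0.34  1.3   0.03  1.57 -0.37] F [-0.  -0.2 -0.3] w 0.747
toolx [-0.061  0.045 -0.997] tooly [ 0.993  0.106 -0.056] yaw_y 0.106
shift cm [2.92 0.4  0.53]
turn about tool x (rad): 0.001
[  94.67557074 -138.17493249]
```

View pics/sc11.png

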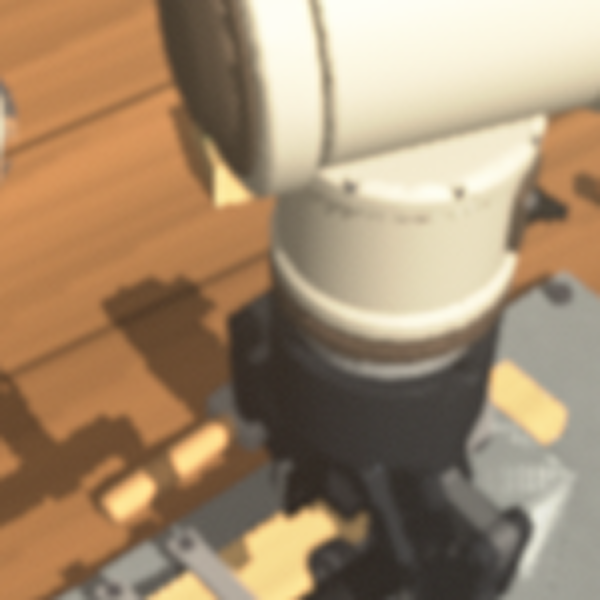

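Call:
apply_moves(increments="0.5 1.2 0.4 0.4 0;0.5 1.2 0.2 0.2 0;0.5 0.4 0 0 0;0.5 0 0 0 0")

```text
time: 14.45
tcp_pos: [641.7, -43.9, 247.1]
ee_rot: [0.501, 0.472, 0.549, -0.474]
force: [0.2, -0.3, 0.6]
gripper_width: 0.748
```

```bash
python3 -c "
from h import *
plan(p2w([97,-142,243]),TH); s,_=tool(); print(w2p(s['tcp_pos']))
f=cams.grab_frame('scene');crop('s',f,240,200,410,340,4.5,'pics/sc12.png')"
```

```text
t 14.45 tcp [641.7 -43.9 247.1] q [-0.27  0.37  1.32  0.03  1.52 -0.38] F [ 0.2 -0.3  0.6] w 0.748
toolx [-0.053  0.043 -0.998] tooly [ 0.993  0.106 -0.048] yaw_y 0.106
shift cm [ 0.44 -0.46 -0.17]
turn about tool x (rad): 0.001
[ 101.75541277 -143.87988646]
```

View pics/sc12.png

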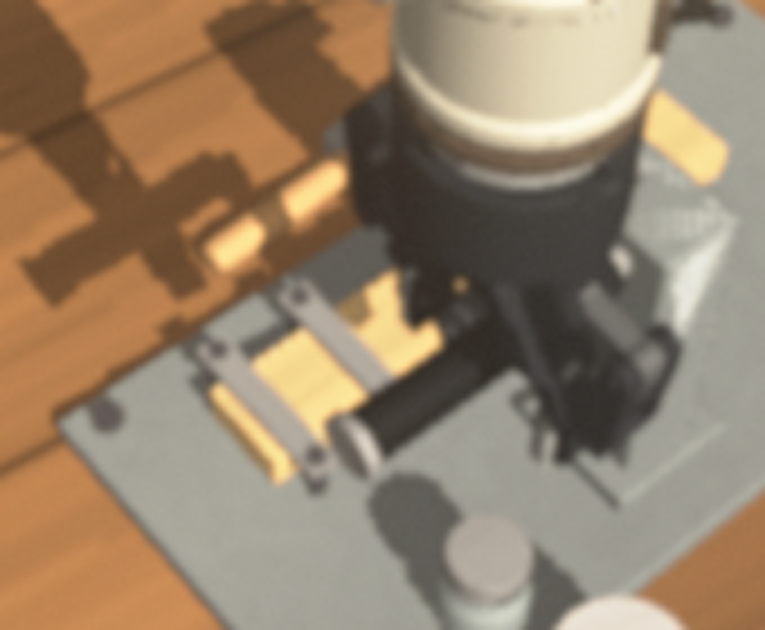

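Call:
apply_moves(increments="0.5 0.4 -0.5 0 0;0.5 0 0 0 0;-1 0 0 0 0;-1 0 0 0 0;-1 0 0 0 0;-1 0 0 0 0", grip_force=50)

```text
time: 15.25
tcp_pos: [635.2, -44.6, 244.9]
ee_rot: [0.501, 0.471, 0.549, -0.475]
force: [-1.9, 0.2, 0.8]
gripper_width: 0.236
```

```bash
python3 -c "
from h import *
plan(p2w([97,-142,243]),TH); s,_=tool(); print(w2p(s['tcp_pos']))"
```

```text
t 15.25 tcp [635.2 -44.6 244.9] q [-0.27  0.35  1.34  0.03  1.51 -0.38] F [-1.9  0.2  0.8] w 0.236
toolx [-0.054  0.042 -0.998] tooly [ 0.993  0.105 -0.049] yaw_y 0.106
shift cm [ 0.19  0.19 -0.18]
turn about tool x (rad): 0.001
[  95.22121458 -143.89681299]
```

Call:
apply_moves(increments="-1 -0.5 -1.3 0 0;-1 -0.45 -1.3 0 0;-1 -0.25 -1.4 0 0;-1 -0.2 -1.4 0 0")

```text
time: 15.75
tcp_pos: [582.3, -50.0, 261.6]
ee_rot: [0.502, 0.473, 0.548, -0.472]
force: [4.5, 0.8, -6.8]
gripper_width: 0.242
```

```bash
cat >> h.py <<'E'
def gp():
    s,M=tool();g=s['tcp_pos']-19*M[:,0];p=w2p(g);a=np.arctan2(p[0]-30,g[2]-140)
    print('grasp press',p.round(1),round(g[2],1),'handle~',round(0.5-a,3),'r',round(float(np.hypot(p[0]-30,g[2]-140)),1),'F',s['force'].round(1),'w',round(s['gripper_width'],3))
E
python3 -c "
from h import *
gp();plan(p2w([-49,-142,236]),TH)"
```

```text
grasp press [  42.8 -144.7] 280.5 handle~ 0.409 r 141.1 F [ 4.5  0.8 -6.8] w 0.242
t 15.75 tcp [582.3 -50.  261.6] q [-0.31  0.2   1.49  0.03  1.51 -0.41] F [ 4.5  0.8 -6.8] w 0.242
toolx [-0.047  0.044 -0.998] tooly [ 0.993  0.106 -0.042] yaw_y 0.106
shift cm [ 2.95 -8.98 -0.04]
turn about tool x (rad): 0.002
```

Call:
apply_moves(increments="-1 0.05 -1.4 0 0;-1 0.15 -1.4 0 0;-1 0.3 -1.4 0 0;-1 0.4 -1.4 0 0")

```text
time: 16.25
tcp_pos: [526.6, -55.7, 255.8]
ee_rot: [0.506, 0.477, 0.544, -0.469]
force: [9.1, 0.9, -6.6]
gripper_width: 0.237
```

```bash
python3 -c "
from h import *
gp();plan(p2w([-49,-142,236]),TH)"
```

```text
grasp press [ -13.4 -144.5] 274.8 handle~ 0.812 r 141.6 F [ 9.1  0.9 -6.6] w 0.237
t 16.25 tcp [526.6 -55.7 255.8] q [-0.35  0.05  1.66  0.03  1.47 -0.46] F [ 9.1  0.9 -6.6] w 0.237
toolx [-0.033  0.043 -0.999] tooly [ 0.994  0.105 -0.029] yaw_y 0.105
shift cm [ 2.09 -3.44 -0.07]
turn about tool x (rad): 0.001
```

Call:
apply_moves(increments="-1 0.55 -1.3 0 0;-1 0.65 -1.3 0 0;-1 0.6 -1 0 0")

```text
time: 16.62
tcp_pos: [494.5, -59.1, 240.6]
ee_rot: [0.512, 0.481, 0.538, -0.465]
force: [12.1, 0.8, -3.4]
gripper_width: 0.24
```

```bash
python3 -c "
from h import *
gp();plan(p2w([-49,-142,236]),TH)"
```

```text
grasp press [ -46.1 -144.5] 259.6 handle~ 1.067 r 141.8 F [12.1  0.8 -3.4] w 0.24
t 16.62 tcp [494.5 -59.1 240.6] q [-0.38 -0.04  1.78  0.03  1.42 -0.49] F [12.1  0.8 -3.4] w 0.24
toolx [-0.012  0.042 -0.999] tooly [ 0.995  0.104 -0.007] yaw_y 0.104
shift cm [ 0.47 -0.27 -0.15]
turn about tool x (rad): -0.001
```

Call:
apply_moves(increments="-1 0.35 -0.6 0 0;-1 0.1 -0.3 0 0;-1 0.1 -0.3 0 0")

```text
time: 17.0
tcp_pos: [490.3, -59.5, 237.7]
ee_rot: [0.52, 0.489, 0.53, -0.458]
force: [18.3, 2.9, -6.8]
gripper_width: 0.243
```

```bash
python3 -c "
from h import *
gp()
f=cams.grab_frame('scene');crop('s',f,240,130,440,280,4,'pics/sc13.png')
f=cams.grab_frame('top');crop('t',f,190,130,390,280,4,'pics/tc13.png')
gp()
for p in [(-75,150,37),(-25,150,37)]: print((proj('scene',p2w(p))-[240,130])*4)
"
```

```text
grasp press [ -50.9 -144.4] 256.7 handle~ 1.106 r 142.0 F [18.3  2.9 -6.8] w 0.243
grasp press [ -50.8 -144.4] 256.7 handle~ 1.106 r 142.0 F [17.1  2.6 -7.1] w 0.236
[587.53592444 360.51778072]
[647.15194067 410.45199207]
```

View pics/sc13.png

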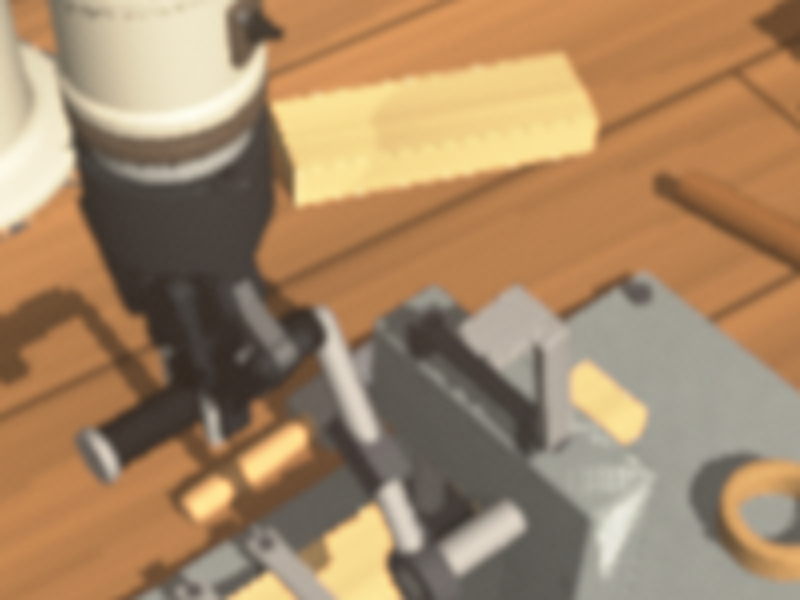

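View pics/tc13.png

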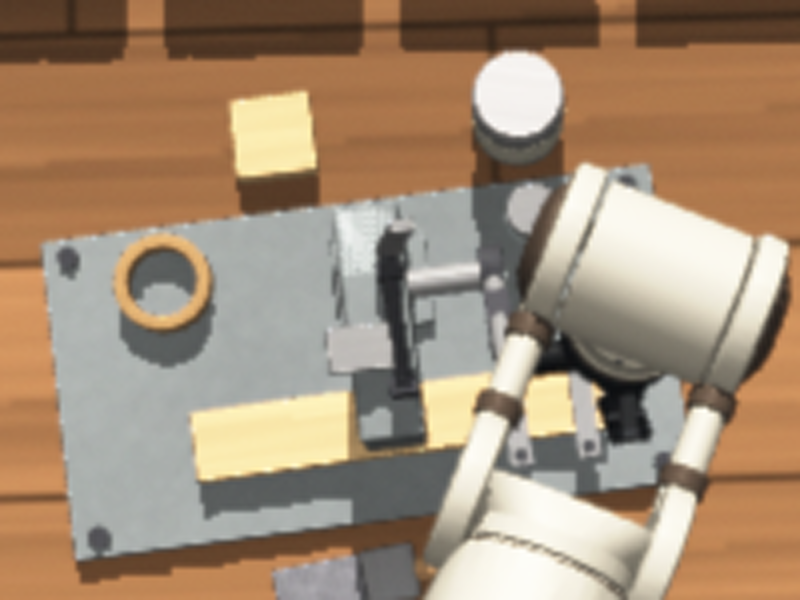

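```bash
python3 -c "
from h import *
f=cams.grab_frame('top');g=lambda p:(p[0]/4+190,p[1]/4+130)
L=[edge_line(f,g(a),g(b),w=3)[0] for a,b in (((200,481),(191,411)),((191,411),(348,392)),((200,481),(352,463)))]
A,B=[w2p(onz('top',*isect(L[0],l),37)) for l in L[1:]];print('outer corners',A,B)
for l in L[1:]:
    p=w2p(onz('top',*(l[2:]-l[:2]*20),37));q=w2p(onz('top',*(l[2:]+l[:2]*20),37));d=q-p;print('ang',d[0]/d[1])
gp(); print(r.finish_job()); gp()"
```

```text
outer corners [-23.43089455 153.67815343] [-77.91603756 152.38140129]
ang -0.005725961670711623
ang -0.007341828306083793
grasp press [ -50.8 -144.4] 256.7 handle~ 1.106 r 142.0 F [16.1  2.6 -6.5] w 0.241
the job is handed in; nothing more can be done
None
the job is handed in; nothing more can be done
```

The joint is closed and clamped, and I handed the job in at about 17 s of the 58 s with the arm still holding the handle. The hand-in reports no verdict.

**What I did:**
- **Board:** I pinched the small plywood board on the bed near its outer end. The green board and the larger plywood one were left alone. I straightened the small board to the press and slid it until it butted, at about 35 N.
- **Catch:** I pushed it over to its stop with closed fingers. The picture shows the blade upright and the tab lying flat.
- **Handle:** I gripped the black bar from above and pulled it along its arc to the front stop.

**Last checks:**
- **Handle:** the angle works out to about 1.1 rad from the arm's pose, with the arm holding against roughly 16–17 N.
- **In line:** the board is within about 0.01 rad of the press and about 0.5 mm of the clamped board sideways.
- **Gap:** the two cameras disagree on the outer end, which should sit at y = 150 mm with the joint closed. The scene camera put it at 149–151 mm, taken before the clamping. The top camera put it at 152–154 mm afterwards. The top camera measured the 50 mm board 4 mm too wide, so its edges read about 2 mm outward. The contact force also says the faces touched.
- **Not measured:** the foot's pressing force, which I infer from the handle being at its stop. The bystanders looked unmoved in the pictures I viewed, but I did not measure them.

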